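# Shut the guard and start the blower test with the two-button start box

## Robot

A 6-joint arm with a two-finger parallel gripper is mounted at the origin on a cart in front of the work surface, level with it; the furniture and walls round the work are solid. World frame = base frame: x ahead of the robot, y to its left, z up, the work surface at z = 0. Lengths are in m, angles in rad, forces in N, time in s.
With the tool pointing down it reaches from about 0.35 to 0.775 m from the base axis. Payload 5.5 kg.
Tool frame: the origin (TCP) lies midway between the tips of the shut fingers; the grasp point (between the pads) lies 19 mm behind it (grip_depth is the distance from the TCP to the grasp point, in m); z points along the fingers, y is the direction in which the jaws open and shut (so a half turn about z gives the same grasp; the last joint's range is limited). The gripper opens to 85 mm and grips with 20 to 120 N. Pads are 22 mm wide; open, the fingers measure 114 mm over their backs; the gripper's body (76 mm by 85 mm) begins 54 mm behind the grasp point. The pads swing forward as they close: fully open they stand 13 mm farther back than shut.
Start: joints at [1.091, 0.313, 0.046, 1.304, 0, 1.431], TCP at [0.192, 0.542, 0.231] pointing down, gripper open.
Joint ranges: [-2.76, 2.76], [-0.86, 1.69], [-1.03, 1.26], [-2.2, 2.34], [-1.47, 1.5], [-3.14, 3.14]. Speed limits (rad/s): [2.57, 2.57, 3.14, 3.14, 3.14, 3.14].

## Interface

Orientations are given as a 3x3 rotation matrix whose columns are the frame's x, y, z axes.
In Python, from cell import read_state, get_image, sign_off, grip_depth gives the robot as it stands.
- The arm moves only by the tool play_rows, never from a script. Its argument "motion" is a list of rows, each a list of 5 numbers: the opening, from -1 (shut) to 1 (fully open), then the shift along the tool's x, y, z in m, then the turn about the tool's z in degrees. In form: [[fingers, x, y, z, turn], ...]. A call has 1 to 20 rows; each row is the pose to reach, as a shift and turn from the pose commanded when the call began, along the tool's axes at that moment; what a row does not reach only later rows make up. A row lasts 1/12 s, in which the tool goes at most 41.7 mm and 7.16 degrees, less where a joint would pass 70% of its speed; a pose out of reach is approached as far as the arm can. A call with a gripper value outside its range is refused whole. The fingers move at their own pace and stop on an object; "force" is the grip in N (left out, the last holds). Time passes only in rows, so rows that repeat a pose let the fingers close. It gives the time, the measured TCP pose, the force and the opening at its end, in the units of the state.
- read_state(): the state, without advancing time (a new reading comes with each control period).
- get_image(name): name is "side" or "top"; returns a dict with "frame" (400x640x3 uint8, blue, green, red), "intrinsics" (3x3 intrinsics, pixels), "pose" (4x4, takes a point from camera to world coordinates). Camera axes: x right, y down, z forward; pixel columns grow to the right and rows downward; lengths in m; the calibration is good to about 2 mm. A picture is of the moment at which its call begins. There is no depth.
- sign_off(): hands the job in, once; it reports no verdict.
The state is a dict: "time": time; "joints": joint angles; "joint_velocities": joint speeds; "joint_torque": joint torques, N m; "position": TCP position; "ee_rot": TCP orientation; "force": force on the tool from outside, world axes, zero at the start; "torque": the same for the moment, N m; "opening": finger opening in m.
Only numpy, scipy, OpenCV 4.12 (cv2) and the standard library are available. Lean on these libraries where they do the work, as an engineer would, in place of code of your own. Each camera call takes 0.05 s, during which the arm holds its last target.

## Task

Start the blower test: with the fingertips push the open clear guard of the test nest down until it is fully shut, then press the two green buttons of the start box together, one fingertip on each, hold both fully down for about three seconds, and let both go together. Leave the guard shut, keep off the red stop button, and only push and press: the start box stays where it stands, is not lifted or carried, and the other loose things are left alone.

Things in the scene. Friction and masses are not known exactly. Their poses are not given: they have to be found in the camera images.
- test_nest: the black test nest, a fixture 170 x 190 mm with a base 12 mm thick, fixed to the bench, a black blower sitting in it; its own small green button at the left is not used. Origin at about the centre of its underside on the bench; +x to its back (the hinge side, away from the robot), +y to its left, z up
- test_nest_guard (a joint): angle of the clear guard about its hinge at the back of the nest: 0 = fully shut (level over the nest), grows as it opens, 1.57 = upright; rad. Starts between 0.95 and 1.15. Stiff hinge: above about 0.85 rad the guard stays where it is left (1 to 2 N at the free end moves it), below that it sinks shut by its own weight. Shut, its outer face is level, 62 mm above the bench
- guard_edge (a point): point on the guard's outer face (upper face when shut, back face when open), in the middle of its free edge, 149 mm from the hinge axis; x axis along the plate to the hinge, z axis out of the outer face. The guard is a clear plate 142 x 130 mm, 4 mm thick, edged in yellow, the face lying 10 mm off the hinge axis; a front lip is turned down 30 mm, with a black handle 26 mm long on it
- start_box: the loose start box, grey with a yellow face, 90 (x) x 136 (y) x 50 mm high, about 0.8 kg. Origin at the centre of its underside; at yaw 0 its front faces -x (the robot). On its level face: two green buttons near the front edge (box x = -17 mm, y = +30 and -30 mm) and a red stop button behind them (x = 24 mm, y = 0). A cable gland stands out 18 mm at the back
- start_left_top (a point): centre of the top of the left (box +y) green button's cap: round, flat, 24 mm across, 68 mm above the bench when not pressed
- start_right_top (a point): the same for the right (box -y) green button's cap
- start_left (a joint): how far the left green button is pressed, 0 to 0.006 m (fully down). Spring: starts to move at 1.5 N, fully down at 5 N (both together 10 N); springs back when let go
- start_right (a joint): the same for the right green button
- stop (a joint): how far the red stop button is pressed, 0 to 0.006 m; must stay at 0. Its cap is 24 mm across, as high as the green ones
- tachometer: bystander: orange hand-held meter, 54 x 114 x 30 mm, lying loose; origin at the centre of its underside
- impeller: bystander: black fan wheel, 55 mm across, 20 mm high, loose; origin at the centre of its underside
- ref_weight: bystander: brass weight with a knob, 28 mm across, 42 mm high, loose; origin at the centre of its underside
- screwdriver_1: bystander: screwdriver with a yellow handle, 160 mm long, lying loose
- guard_hinge (a point): middle of the guard's hinge axis at the back of the nest, 52 mm above the bench; the axis runs along the nest's y

How it is judged:
On the way, in this order (a step that is already met when the one before it is completed fails the run):
1. the guard is fully shut (value of joint test_nest_guard below 0.06 rad), for 0.2 s.
2. both green buttons are held down together by the fingers, for 2 s without a break, with the guard shut (value of joint each of start_left, start_right above 0.004 m and contact force between the fingers and start_left above 0.5 N and contact force between the fingers and start_right above 0.5 N and value of joint test_nest_guard below 0.08 rad), for 2 s.
At the end, for the whole second after the job is handed in: The guard is shut (within 0.08 rad), both green buttons and the stop are back up (within 1 mm), and the start box stands flat within 30 mm of where it stood, at rest (value of joint test_nest_guard below 0.08 rad and value of joint each of start_left, start_right, stop below 0.001 m and distance of start_box from where it was at the start of the episode below 0.03 m and height (world z) of start_box below 0.006 m and angle between start_box's own z axis and vertical below 0.05 rad and linear speed of start_box below 0.02 m/s); the robot touches nothing.
It fails at once if a green button is pressed down while the other is up (they must go down and up together) ((value of joint start_left above 0.0045 m and value of joint start_right below 0.001 m) or (value of joint start_right above 0.0045 m and value of joint start_left below 0.001 m)).
It fails at once if a green button is pressed down while the guard is open (value of joint test_nest_guard above 0.12 rad and value of joint any of start_left, start_right above 0.004 m).
It fails at once if the red stop button is pressed (value of joint stop above 0.002 m).
It fails at once if the start box is lifted, tipped or pushed away (height (world z) of start_box above 0.008 m or angle between start_box's own z axis and vertical above 0.12 rad or distance of start_box from where it was at the start of the episode above 0.04 m).
It fails at once if a bystander is moved more than 30 mm or lifted (distance of any of tachometer, impeller, ref_weight, screwdriver_1 from where it was at the start of the episode above 0.03 m).
It also fails if it takes over 51 s, if anything falls off the work surface, if the arm or the gripper's body presses on something with over 40 N, if the wrist force passes 120 N, or if a joint passes its speed limit or range.

## Working session

There is one attempt and no reset: what is moved stays moved. The work goes in short steps, Python scripts to look and compute and a tool call to move; the robot and the scene stay as the last step left them, time stands still between calls to the robot, and variables do not carry over. Pictures are saved under pics/ and viewed, and the job is handed in when it is done.

Besides the shell and the picture viewer there is one more tool, called after "Emit:" by a JSON object that holds its "api" and its "payload", one argument or row to a line. play_rows: Moves the arm, as the interface text tells. Its arguments: {"type":"object","properties":{"motion":{"type":"array","items":{"type":"array","items":{"type":"number"}}},"force":{"type":"number"}},"required":["motion"]}

```bash
mkdir -p pics
cat > h.py <<'E'
import numpy as np,cv2
from cell import *
def ray(im,u,v,z):
    K=np.array(im['intrinsics']);T=np.array(im['pose'])
    d=T[:3,:3]@np.linalg.solve(K,[u,v,1.]);o=T[:3,3]
    return o+d*(z-o[2])/d[2]
def proj(im,p):
    K=np.array(im['intrinsics']);T=np.array(im['pose'])
    c=K@(T[:3,:3].T@(np.array(p)-T[:3,3]));return c[:2]/c[2]
E
python3 - <<'E'
from h import *
import pickle
d={}
for n in('side','top'):
    im=get_image(n);d[n]=im;cv2.imwrite(f'pics/{n}0.png',im['frame']);print(n,np.round(im['pose'],3).tolist(),im['intrinsics'])
pickle.dump(d,open('im0.pkl','wb'))
s=read_state();print(s);print(grip_depth)
E
```

```text
side [[0.946, -0.179, 0.272, 0.349], [-0.325, -0.543, 0.774, -0.704], [0.009, -0.82, -0.572, 0.58], [0.0, 0.0, 0.0, 1.0]] [[430.84353586   0.         325.41084109]
 [  0.         430.84353586 196.5757647 ]
 [  0.           0.           1.        ]]
top [[-0.151, -0.958, 0.243, 0.407], [-0.988, 0.146, -0.038, 0.009], [0.001, -0.246, -0.969, 0.898], [0.0, 0.0, 0.0, 1.0]] [[379.61812837   0.         326.52144088]
 [  0.         379.61812837 205.11983329]
 [  0.           0.           1.        ]]
{'time': 0.1, 'joints': array([1.09139985e+00, 3.13943678e-01, 4.51308486e-02, 1.30360418e+00,
       3.02128026e-07, 1.43119386e+00]), 'joint_velocities': array([-0.00053304, -0.00169515,  0.00342576,  0.00094396, -0.0020312 ,
       -0.00067181]), 'joint_torque': array([ 2.13553081e-03, -4.81726062e+01,  2.99245012e+01,  1.27118756e-02,
       -1.66647692e-04,  2.20287046e-05]), 'position': array([0.19144967, 0.54172721, 0.23050323]), 'ee_rot': array([[-9.42823257e-01,  3.33292285e-01, -7.47796097e-04],
       [ 3.33293048e-01,  9.42822187e-01, -1.43784597e-03],
       [ 2.25815783e-04, -1.60486986e-03, -9.99998687e-01]]), 'force': array([ 0.11257253, -0.16767328, -0.24836832]), 'torque': array([-0.04025419,  0.01418838, -0.05513688]), 'opening': 0.08543298205226055}
0.0187
```

View pics/side0.png

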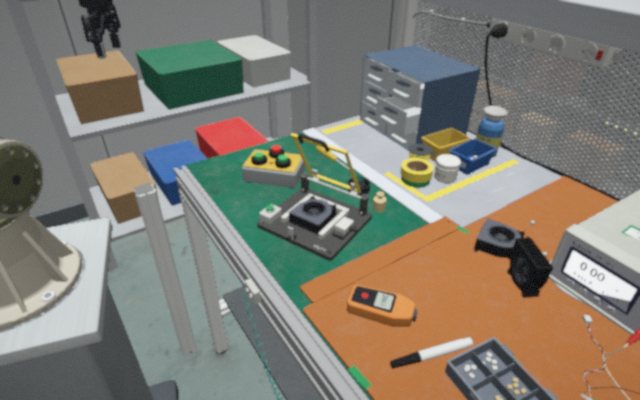

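View pics/top0.png

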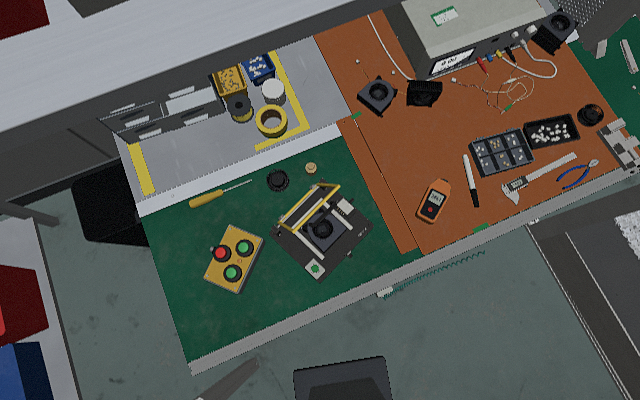

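Run:
```python
from h import *
import pickle
d=pickle.load(open('im0.pkl','rb'))
a=d['top']['frame'][150:310,180:390];b=d['side']['frame'][120:270,220:410]
cv2.imwrite('pics/ct.png',cv2.resize(a,None,fx=3.7,fy=3.7,interpolation=cv2.INTER_CUBIC))
cv2.imwrite('pics/cs.png',cv2.resize(b,None,fx=4,fy=4,interpolation=cv2.INTER_CUBIC))
for n,(x0,y0,x1,y1) in (('top',(180,150,390,310)),('side',(220,120,410,270))):
    im=d[n];h=cv2.cvtColor(im['frame'],cv2.COLOR_BGR2HSV)
    for c,lo,hi in(('green',(50,120,120),(80,255,255)),('red',(0,150,120),(8,255,255)),('yel',(18,110,90),(32,255,255))):
        m=cv2.inRange(h,lo,hi);k=np.zeros_like(m);k[y0:y1,x0:x1]=m[y0:y1,x0:x1]
        N,l,s,ct=cv2.connectedComponentsWithStats(k)
        for i in range(1,N):
            if s[i,4]>15:print(n,c,s[i],ct[i].round(1),ray(im,*ct[i],.068).round(4))
```

```text
top green [238 243  10   9  76] [242.8 247. ] [0.5494 0.1725 0.068 ]
top green [226 268  10  10  78] [230.7 272.5] [0.4983 0.2038 0.068 ]
top red [215 247  11  11  88] [220.1 252.1] [0.5456 0.2227 0.068 ]
top yel [278 183  62  51 448] [308.5 206.5] [0.6182 0.0172 0.068 ]
top yel [189 189  34  19 281] [204.8 198.1] [0.6733 0.2469 0.068 ]
top yel [ 204  226   57   66 1295] [231.3 258.4] [0.5283 0.1997 0.068 ]
side green [272 137  25  16 176] [287.2 144.1] [0.5754 0.2365 0.068 ]
side green [301 143  49  40 612] [325.4 164.3] [0.6343 0.1128 0.068 ]
side green [ 220  144  190  126 5631] [291.7 219.3] [ 0.505  -0.0635  0.068 ]
side green [255 154   8   4  25] [258.6 155.5] [0.4955 0.2015 0.068 ]
side green [278 154   9   7  42] [281.6 157.5] [0.5455 0.1752 0.068 ]
side green [310 183  49  24 293] [336.6 194.8] [ 0.6159 -0.0125  0.068 ]
side green [369 184  11  18  69] [372.8 191.3] [ 0.6934 -0.0242  0.068 ]
side red [220 120  45  34 995] [236.6 135.8] [0.4626 0.321  0.068 ]
side red [272 146   9   7  50] [275.9 148.8] [0.5427 0.2211 0.068 ]
side yel [323 121  39  12 120] [341.8 126.4] [0.7418 0.289  0.068 ]
side yel [244 133  67  41 649] [279.  159.4] [0.5373 0.1683 0.068 ]
side yel [303 138  44  23 218] [324.8 149.3] [0.6564 0.1815 0.068 ]
side yel [402 159   8  22 140] [405.8 169.6] [0.8013 0.033  0.068 ]
side yel [348 160  13  33  86] [354.4 179.2] [0.6742 0.0319 0.068 ]
side yel [386 173  24  17  86] [398.1 180.5] [ 0.7636 -0.003   0.068 ]
side yel [316 175  35  15 119] [334.  181.8] [0.6278 0.036  0.068 ]
```

View pics/ct.png

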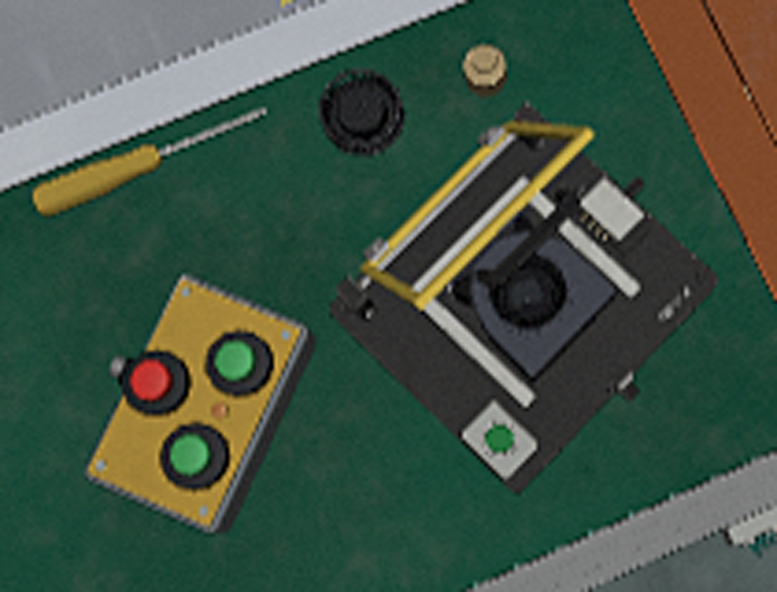

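View pics/cs.png

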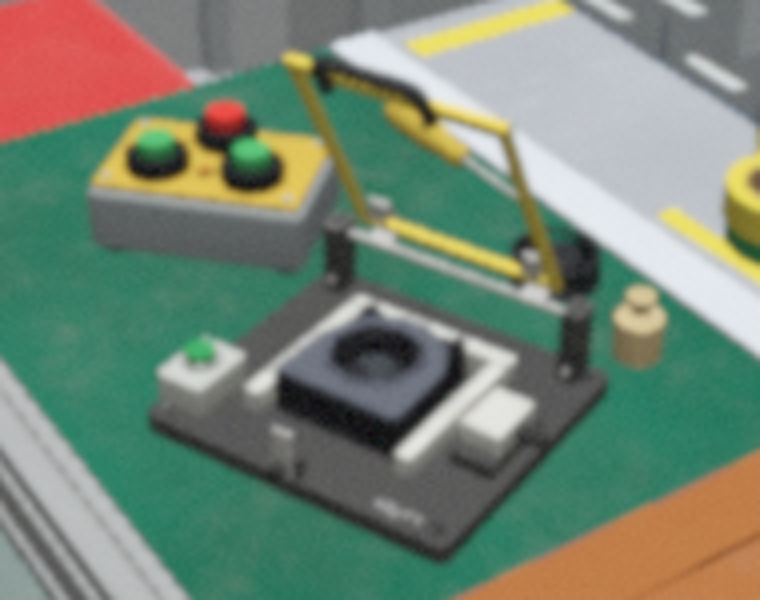

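```bash
cat >> h.py <<'E'
def tri(a,ua,b,ub):
    A=[];r=[]
    def od(im,u):
        K=np.array(im['intrinsics']);T=np.array(im['pose'])
        d=T[:3,:3]@np.linalg.solve(K,[u[0],u[1],1.]);return T[:3,3],d/np.linalg.norm(d)
    M=np.zeros((3,3));v=np.zeros(3);L=[od(a,ua),od(b,ub)]
    for o,d in L:
        P=np.eye(3)-np.outer(d,d);M+=P;v+=P@o
    x=np.linalg.solve(M,v);return x,[np.linalg.norm((np.eye(3)-np.outer(d,d))@(x-o))for o,d in L]
E
python3 - <<'E'
from h import *
import pickle
d=pickle.load(open('im0.pkl','rb'));t=d['top'];s=d['side']
T=lambda x,y:(180+x/3.7-.36,150+y/3.7-.36)
S=lambda x,y:(220+x/4-.37,120+y/4-.37)
print('base corners z.012: top view front-left,back-left?,..')
for n,p in dict(front=(518,493),left=(333,308),right=(717,277),back=(527,103)).items(): print(n,ray(t,*T(*p),.012).round(4))
for n,p in dict(front=(445,560),right=(605,380),left=(152,420)).items(): print('side',n,ray(s,*S(*p),.012 if n!='x' else 0).round(4))
# guard corners: near-left free, near-right free
for n,a,b in (('freeL',(420,303),(289,58)),('freeR',(588,133),(508,126)),('hingeL',(370,265),(365,220)),('hingeR',(513,128),(555,287))):
    x,e=tri(t,T(*a),s,S(*b));print(n,x.round(4),np.round(e,4))
E
```

```text
base corners z.012: top view front-left,back-left?,..
front [0.4502 0.0177 0.012 ]
left [0.5827 0.1176 0.012 ]
right [ 0.5655 -0.1287  0.012 ]
back [ 0.7002 -0.0254  0.012 ]
side front [ 0.5598 -0.1373  0.012 ]
side right [ 0.6898 -0.0315  0.012 ]
side left [0.4493 0.0116 0.012 ]
freeL [0.5424 0.0517 0.1893] [0.0011 0.0011]
freeR [ 0.62   -0.0478  0.1895] [0.0002 0.0002]
hingeL [0.5929 0.0863 0.0641] [0.0023 0.0023]
hingeR [ 0.6665 -0.0121  0.066 ] [0.001 0.001]
```

Emit:
{"api": "play_rows", "payload": {
  "motion": [
    [-1, -0.01, -0.006, 0, -2],
    [-1, -0.03, -0.018, 0, -6],
    [-1, -0.06, -0.035, -0.005, -12],
    [-1, -0.095, -0.055, -0.009, -18],
    [-1, -0.13, -0.075, -0.009, -24],
    [-1, -0.165, -0.095, -0.009, -30],
    [-1, -0.2, -0.115, -0.009, -36],
    [-1, -0.235, -0.135, -0.009, -42],
    [-1, -0.27, -0.155, -0.009, -48],
    [-1, -0.305, -0.175, -0.009, -53],
    [-1, -0.34, -0.195, -0.009, -56.5],
    [-1, -0.375, -0.215, -0.009, -56.5],
    [-1, -0.41, -0.235, -0.009, -56.5],
    [-1, -0.445, -0.255, -0.009, -56.5],
    [-1, -0.48, -0.275, -0.009, -56.5],
    [-1, -0.515, -0.295, -0.009, -56.5],
    [-1, -0.545, -0.312, -0.009, -56.5],
    [-1, -0.565, -0.323, -0.009, -56.5],
    [-1, -0.577, -0.329, -0.009, -56.5],
    [-1, -0.58, -0.331, -0.009, -56.5]
  ]
}}

```text
time: 1.77
position: [0.6294, 0.0344, 0.2389]
ee_rot: [[-0.8, -0.6, -0.001], [-0.6, 0.8, -0.0], [0.001, 0.001, -1.0]]
force: [0.3, 0.7, 0.5]
opening: -0.0
```

Run:
```python
from h import *
for n in('side','top'):
    im=get_image(n)
    a=im['frame'][60:270,220:460] if n=='side' else im['frame'][130:310,180:420]
    cv2.imwrite(f'pics/{n}1.png',cv2.resize(a,None,fx=2.5,fy=2.5))
    s=read_state();print(n,proj(im,s['position']))
print(s['time'],s['position'].round(4),s['ee_rot'].round(3).tolist(),s['force'].round(2),s['opening'])
```

```text
side [336.47462415 108.50545466]
top [293.14013796 180.11071223]
1.8667 [0.628  0.0363 0.2394] [[-0.799, -0.601, -0.002], [-0.601, 0.799, 0.0], [0.001, 0.001, -1.0]] [-1.55  0.26  0.13] 6.418104254371208e-05
```

View pics/side1.png

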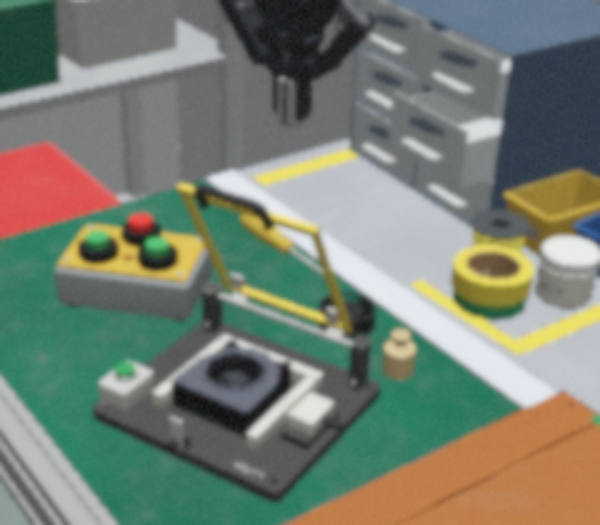

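View pics/top1.png

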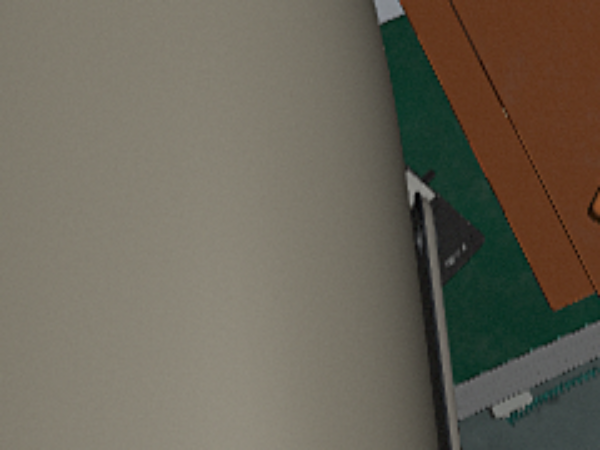

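Emit:
{"api": "play_rows", "payload": {
  "motion": [
    [-1, 0, 0, 0.02, 0],
    [-1, 0, 0, 0.045, 0],
    [-1, 0, 0, 0.062, 0],
    [-1, 0.01, 0, 0.067, 0],
    [-1, 0.025, 0, 0.067, 0],
    [-1, 0.039, 0, 0.067, 0],
    [-1, 0.051, 0, 0.073, 0],
    [-1, 0.062, 0, 0.079, 0],
    [-1, 0.073, 0, 0.088, 0],
    [-1, 0.082, 0, 0.096, 0],
    [-1, 0.091, 0, 0.106, 0],
    [-1, 0.098, 0, 0.116, 0],
    [-1, 0.105, 0, 0.128, 0],
    [-1, 0.11, 0, 0.139, 0],
    [-1, 0.114, 0, 0.152, 0],
    [-1, 0.117, 0, 0.164, 0],
    [-1, 0.118, 0, 0.171, 0],
    [-1, 0.119, 0, 0.176, 0],
    [-1, 0.119, 0, 0.179, 0],
    [-1, 0.119, 0, 0.18, 0]
  ]
}}

```text
time: 3.53
position: [0.5323, -0.034, 0.0618]
ee_rot: [[-0.798, -0.603, -0.001], [-0.603, 0.798, 0.0], [0.0, 0.001, -1.0]]
force: [-9.2, 2.3, 19.8]
opening: 0.0
```

Run:
```python
from h import *
for n in('side',):
    im=get_image(n)
    a=im['frame'][60:270,220:460] if n=='side' else im['frame'][130:310,180:420]
    cv2.imwrite(f'pics/{n}2.png',cv2.resize(a,None,fx=2.5,fy=2.5))
s=read_state()
print(s['time'],s['position'].round(4),s['force'].round(2))
```

```text
3.5833 [ 0.5323 -0.034   0.062 ] [-6.44  1.26 10.95]
```

View pics/side2.png

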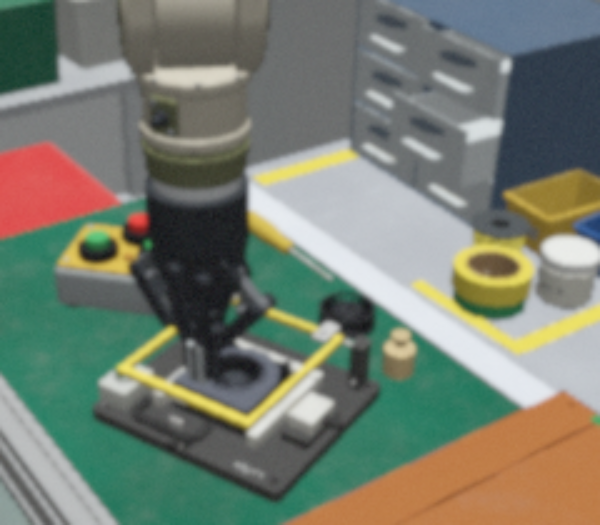

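Emit:
{"api": "play_rows", "payload": {
  "motion": [
    [-1, 0, 0, 0, 0],
    [-1, 0, 0, -0.005, 0],
    [-1, 0, 0, -0.025, 0],
    [-1, 0, 0, -0.055, 0],
    [-1, 0, 0, -0.085, 0],
    [-1, 0, 0, -0.105, 0],
    [0.07, -0.01, 0.015, -0.11, -3],
    [0.07, -0.026, 0.037, -0.11, -7],
    [0.07, -0.044, 0.064, -0.11, -12],
    [0.07, -0.062, 0.091, -0.11, -16],
    [0.07, -0.08, 0.118, -0.11, -19],
    [0.07, -0.098, 0.145, -0.11, -21.4],
    [0.07, -0.112, 0.165, -0.11, -21.4],
    [0.07, -0.121, 0.178, -0.11, -21.4],
    [0.07, -0.1244, 0.1826, -0.11, -21.4],
    [0.07, -0.1244, 0.1826, -0.11, -21.4],
    [0.07, -0.1244, 0.1826, -0.11, -21.4]
  ]
}}

```text
time: 5.0
position: [0.5227, 0.1856, 0.1705]
ee_rot: [[-0.523, -0.852, 0.001], [-0.852, 0.523, -0.0], [-0.0, -0.001, -1.0]]
force: [-0.5, 0.6, -0.1]
opening: 0.0458
```

Run:
```python
from h import *
im=get_image('side')
cv2.imwrite('pics/side3.png',cv2.resize(im['frame'][60:270,220:460],None,fx=3.3,fy=2.8))
cv2.imwrite('pics/side3b.png',cv2.resize(im['frame'][100:190,220:340],None,fx=6.6,fy=6.6,interpolation=cv2.INTER_CUBIC))
s=read_state()
print(s['time'],s['position'].round(4),s['ee_rot'].round(3).tolist(),s['force'].round(2),s['opening'])
print(proj(im,s['position']))
```

```text
5.05 [0.5227 0.1852 0.1705] [[-0.524, -0.852, 0.0], [-0.852, 0.524, -0.0], [0.0, -0.0, -1.0]] [-0.73  0.24 -0.4 ] 0.04586875931596008
[268.44080444 117.22204862]
```

View pics/side3.png

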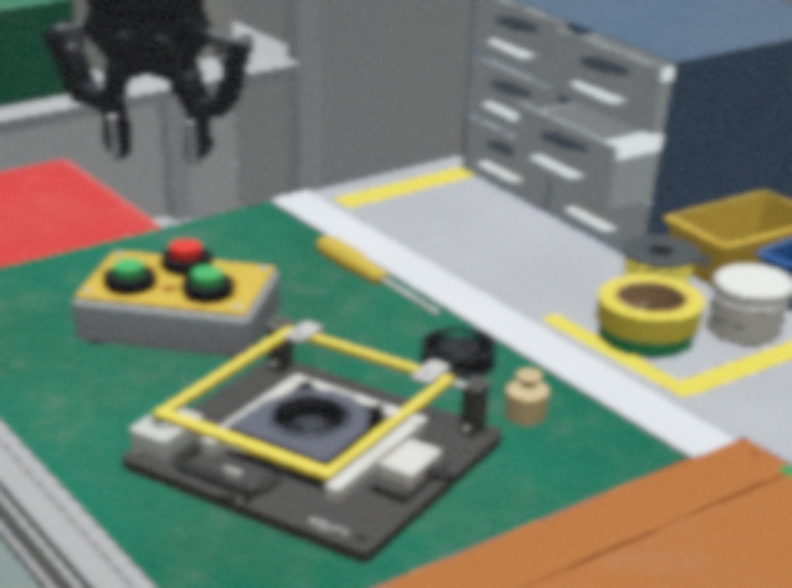

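View pics/side3b.png

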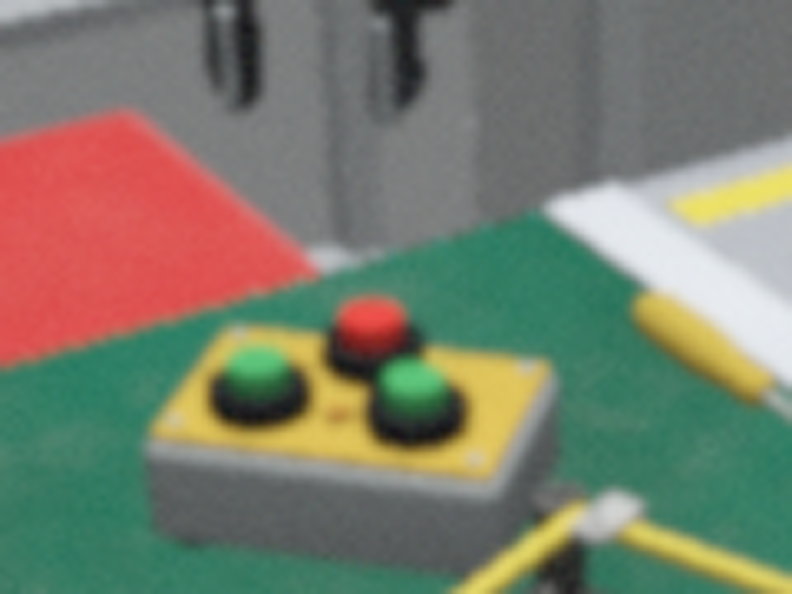

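Emit:
{"api": "play_rows", "payload": {
  "motion": [
    [0.07, 0, 0, 0.01, 0],
    [0.07, 0, 0, 0.03, 0],
    [0.07, 0, 0, 0.055, 0],
    [0.07, 0, 0, 0.075, 0],
    [0.07, 0, 0, 0.085, 0],
    [0.07, 0, 0, 0.09, 0],
    [0.07, 0, 0, 0.09, 0],
    [0.07, 0, 0, 0.09, 0]
  ]
}}

```text
time: 5.72
position: [0.5231, 0.1855, 0.0808]
ee_rot: [[-0.524, -0.852, 0.001], [-0.852, 0.524, 0.0], [-0.0, -0.0, -1.0]]
force: [-0.3, 0.5, -0.2]
opening: 0.0455
```

Run:
```python
from h import *
im=get_image('side')
cv2.imwrite('pics/side4.png',cv2.resize(im['frame'][100:190,220:340],None,fx=6.6,fy=6.6,interpolation=cv2.INTER_CUBIC))
s=read_state()
print(s['time'],s['position'].round(4),s['ee_rot'].round(3).tolist(),s['force'].round(2),s['opening'])
print(proj(im,s['position']))
```

```text
5.7667 [0.5235 0.1857 0.0813] [[-0.524, -0.852, 0.002], [-0.852, 0.524, 0.0], [-0.001, -0.001, -1.0]] [0.28 0.26 0.62] 0.04573259949088392
[271.21409835 151.91596314]
```

View pics/side4.png

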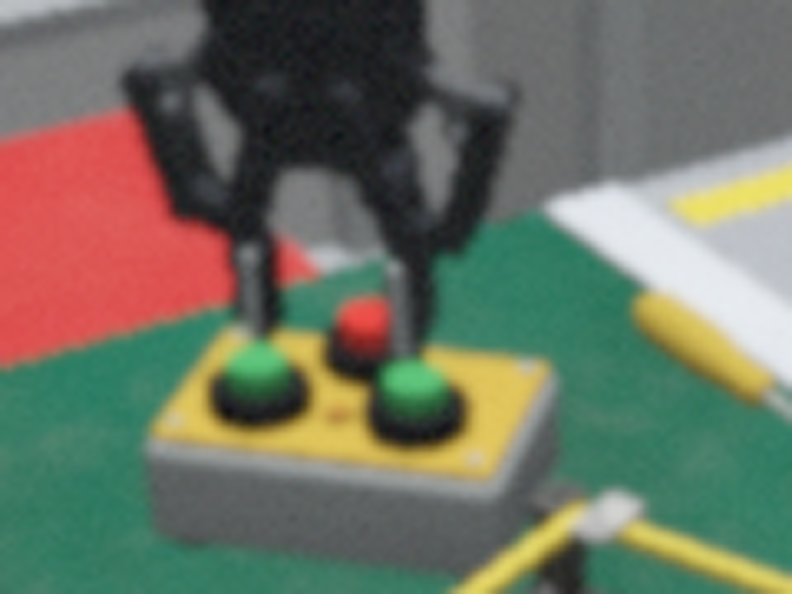

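Emit:
{"api": "play_rows", "payload": {
  "motion": [
    [0.07, 0, 0, 0.003, 0],
    [0.07, 0, 0, 0.006, 0],
    [0.07, 0, 0, 0.009, 0],
    [0.07, 0, 0, 0.011, 0],
    [0.07, 0, 0, 0.011, 0]
  ]
}}

```text
time: 6.18
position: [0.5226, 0.1859, 0.0693]
ee_rot: [[-0.523, -0.852, 0.0], [-0.852, 0.523, 0.0], [-0.0, -0.0, -1.0]]
force: [0.1, -0.4, 2.8]
opening: 0.0456
```

Run:
```python
from h import *
im=get_image('side')
cv2.imwrite('pics/side5.png',cv2.resize(im['frame'][100:190,220:340],None,fx=6.6,fy=6.6,interpolation=cv2.INTER_CUBIC))
s=read_state()
print(s['time'],s['position'].round(4),s['force'].round(2),s['torque'].round(2),s['opening'])
for u,v in((262,333),(408,350)):
  for z in(.082,.086): print(ray(im,220+u/6.6-.4,100+v/6.6-.4,z))
```

```text
6.2333 [0.5226 0.1859 0.0695] [-1.57 -0.71  2.28] [-0.05  0.13  0.01] 0.045851767616519296
[0.49836871 0.20219121 0.082     ]
[0.49716504 0.1949123  0.086     ]
[0.54529471 0.17367915 0.082     ]
[0.5437139  0.16662939 0.086     ]
```

View pics/side5.png

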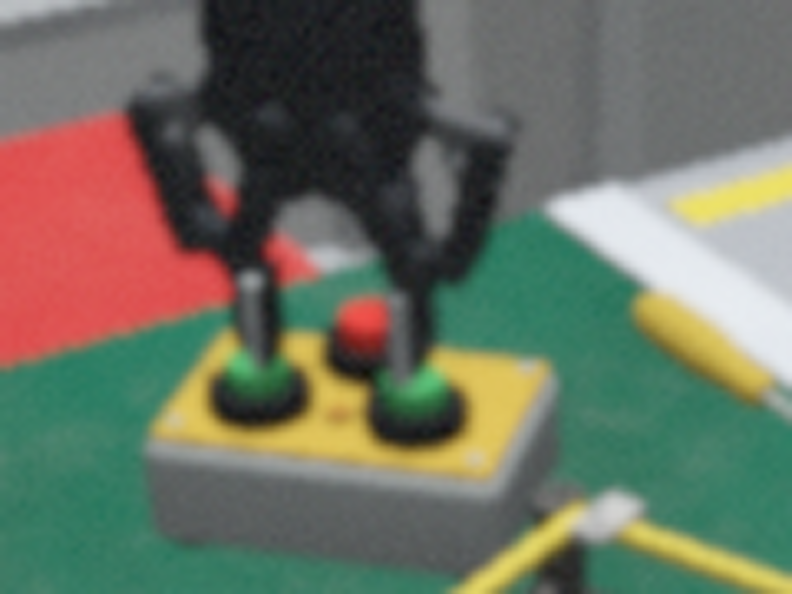

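Emit:
{"api": "play_rows", "payload": {
  "motion": [
    [0.07, 0, 0, 0.002, 0],
    [0.07, 0, 0, 0.004, 0],
    [0.07, 0, 0, 0.006, 0],
    [0.07, 0, 0, 0.008, 0],
    [0.07, 0, 0, 0.009, 0],
    [0.07, 0, 0, 0.009, 0],
    [0.07, 0, 0, 0.009, 0]
  ]
}}

```text
time: 6.82
position: [0.5228, 0.1859, 0.0635]
ee_rot: [[-0.523, -0.852, 0.002], [-0.852, 0.523, 0.0], [-0.001, -0.002, -1.0]]
force: [-8.2, -2.3, 23.9]
opening: 0.0457
```

Run:
```python
from h import *
im=get_image('side')
cv2.imwrite('pics/side6.png',cv2.resize(im['frame'][100:190,220:340],None,fx=6.6,fy=6.6,interpolation=cv2.INTER_CUBIC))
s=read_state()
print(s['time'],s['position'].round(4),s['force'].round(2),s['torque'].round(2),s['opening'])
```

```text
6.8667 [0.5228 0.1859 0.0635] [-7.11 -2.04 24.79] [-0.35  1.71 -0.  ] 0.045384404129075136
```

View pics/side6.png

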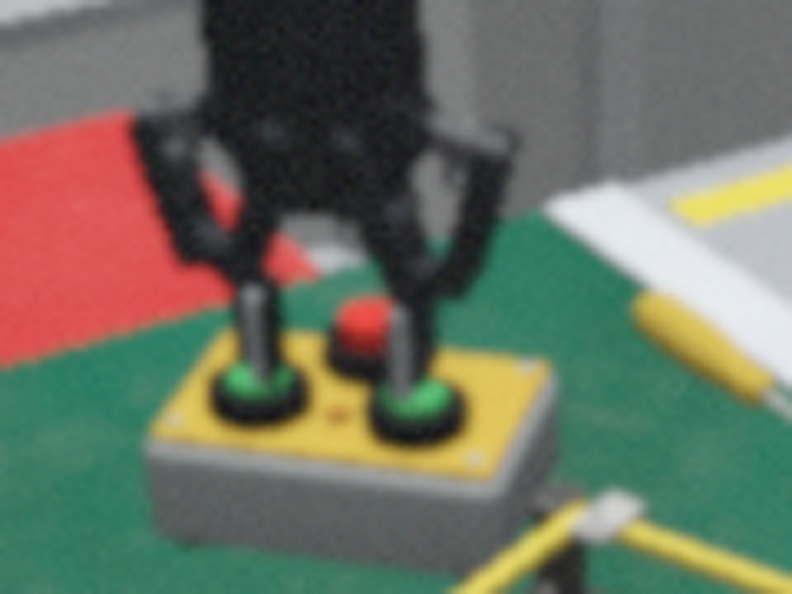

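Emit:
{"api": "play_rows", "payload": {
  "motion": [
    [0.07, 0, 0, 0, 0],
    [0.07, 0, 0, 0, 0],
    [0.07, 0, 0, 0, 0],
    [0.07, 0, 0, 0, 0],
    [0.07, 0, 0, 0, 0],
    [0.07, 0, 0, 0, 0],
    [0.07, 0, 0, 0, 0],
    [0.07, 0, 0, 0, 0],
    [0.07, 0, 0, 0, 0],
    [0.07, 0, 0, 0, 0],
    [0.07, 0, 0, 0, 0],
    [0.07, 0, 0, 0, 0],
    [0.07, 0, 0, 0, 0],
    [0.07, 0, 0, 0, 0],
    [0.07, 0, 0, 0, 0],
    [0.07, 0, 0, 0, 0]
  ]
}}

```text
time: 8.2
position: [0.5228, 0.1859, 0.0635]
ee_rot: [[-0.523, -0.852, 0.002], [-0.852, 0.523, 0.0], [-0.002, -0.002, -1.0]]
force: [-8.0, -1.9, 24.3]
opening: 0.046
```

Emit:
{"api": "play_rows", "payload": {
  "motion": [
    [0.07, 0, 0, 0, 0],
    [0.07, 0, 0, 0, 0],
    [0.07, 0, 0, 0, 0],
    [0.07, 0, 0, 0, 0],
    [0.07, 0, 0, 0, 0],
    [0.07, 0, 0, 0, 0],
    [0.07, 0, 0, 0, 0],
    [0.07, 0, 0, 0, 0],
    [0.07, 0, 0, 0, 0],
    [0.07, 0, 0, 0, 0],
    [0.07, 0, 0, 0, 0],
    [0.07, 0, 0, 0, 0],
    [0.07, 0, 0, 0, 0],
    [0.07, 0, 0, 0, 0],
    [0.07, 0, 0, 0, 0],
    [0.07, 0, 0, 0, 0]
  ]
}}

```text
time: 9.53
position: [0.5228, 0.1859, 0.0635]
ee_rot: [[-0.523, -0.852, 0.002], [-0.852, 0.523, 0.0], [-0.002, -0.002, -1.0]]
force: [-7.6, -1.3, 25.2]
opening: 0.0457
```

Emit:
{"api": "play_rows", "payload": {
  "motion": [
    [0.07, 0, 0, -0.005, 0],
    [0.07, 0, 0, -0.012, 0],
    [0.07, 0, 0, -0.025, 0],
    [0.07, 0, 0, -0.05, 0],
    [0.07, 0, 0, -0.08, 0],
    [0.07, 0, 0, -0.105, 0],
    [0.07, 0, 0, -0.12, 0],
    [0.07, 0, 0, -0.12, 0],
    [0.07, 0, 0, -0.12, 0],
    [0.07, 0, 0, -0.12, 0],
    [0.07, 0, 0, -0.12, 0]
  ]
}}

```text
time: 10.45
position: [0.5215, 0.1856, 0.1786]
ee_rot: [[-0.524, -0.852, -0.003], [-0.852, 0.524, -0.001], [0.002, 0.002, -1.0]]
force: [-0.0, -0.4, 0.1]
opening: 0.0457
```

Run:
```python
from h import *
im=get_image('side')
cv2.imwrite('pics/side7.png',cv2.resize(im['frame'][60:270,220:460],None,fx=3.3,fy=2.8))
h=cv2.cvtColor(im['frame'],cv2.COLOR_BGR2HSV)
for c,lo,hi in(('green',(50,120,120),(80,255,255)),('red',(0,150,120),(8,255,255))):
    N,l,s,ct=cv2.connectedComponentsWithStats(cv2.inRange(h,lo,hi)[140:165,250:295])
    for i in range(1,N):
        if s[i,4]>15:print(c,s[i,4],(ct[i]+[250,140]).round(1))
s=read_state()
print(s['time'],s['position'].round(4),s['force'].round(2),np.abs(s['joint_velocities']).max())
```

```text
green 151 [287.6 144.6]
green 44 [263.3 146.5]
green 25 [258.6 155.5]
green 41 [281.7 157.4]
red 54 [255.4 141.6]
red 49 [275.8 148.7]
10.5 [0.5216 0.1856 0.1786] [ 0.47  0.76 -0.44] 0.00710577228949651
```

View pics/side7.png

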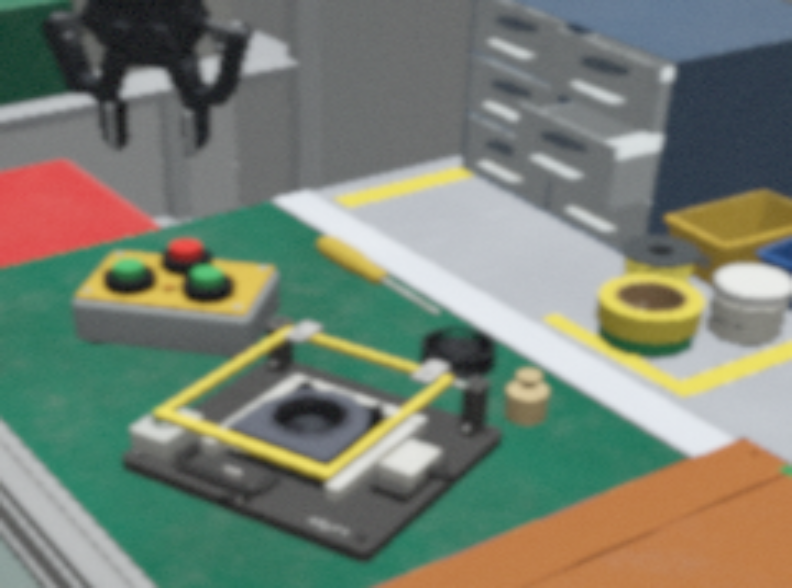

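The guard is shut. The green buttons are at (258.6,155.5) and (281.7,157.4) px and the red at (275.8,148.7), all within 0.1 px of the first picture, so they're back up and the box hasn't moved. The arm is clear of everything.

```bash
python3 -c "
from cell import *
print(sign_off())"
```

```text
the job is handed in; nothing more can be done
None
```

I pushed the guard shut with the closed fingertips, then pressed both green buttons together, one fingertip on each. I held them down for about 3 s (about 25 N in total, tool down about 6 mm from first touch), let both go with one straight lift, and handed the job in at about 10.5 s.

The last picture shows the guard shut and level. All three buttons sit within about 0.1 px of where they were in the first picture, so they are back up and the box has not shifted. The bystanders in that view (screwdriver, impeller, weight) look untouched. The tachometer was outside it, but the arm never went near it. The tool force was near zero, with the arm clear of everything. No check failed or disagreed; the hand-in gave no verdict.

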